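Load and clamp a mounted specimen in the spring vice

ROBOT

A 6-joint arm with a two-finger parallel gripper is mounted at the origin on a cart in front of the work surface, level with it; the furniture and walls round the work are solid. World frame = base frame: x ahead of the robot, y to its left, z up, the work surface at z = 0. Lengths are in m, angles in rad, forces in N, time in s.
With the tool pointing down it reaches from about 0.4 to 0.825 m from the base axis. Payload 7 kg.
Tool frame: the origin (TCP) lies midway between the tips of the shut fingers; the grasp point (between the pads) lies arm.hold_point_z behind it (arm.hold_point_z is the distance from the TCP to the grasp point, in m); z points along the fingers, y is the line along which they close (so a half turn about z gives the same grasp; the last joint's range is limited). The gripper opens to 88 mm and grips with 3 to 60 N. Pads are 19 mm wide; open, the fingers measure 130 mm over their backs; the gripper's body (78 mm by 193 mm) begins 47 mm behind the grasp point.
Start: joints at [1.544, 0.359, 0.012, 0, -1.224, -0.288], TCP at [0.209, 0.642, 0.227] pointing down, gripper open.
Joint ranges: [-3.07, 3.07], [-1.43, 2.12], [-1.02, 1.25], [-3.03, 1.67], [-3.05, -0], [-3.03, 3.03]. Speed limits (rad/s): [2.39, 2.39, 3.01, 3.14, 3.14, 3.14].

INTERFACE

Orientations are given as [roll, pitch, yaw] about the fixed x, y, z axes, in that order (R = Rz(yaw) Ry(pitch) Rx(roll)).
In Python, from station import arm gives the robot as it stands.
- The arm moves only by the shell command python3 -m crank 'ROWS' [OPENING] [FORCE]. ROWS is JSON, a list that holds one entry, the list of rows, each a list of 4 numbers: the shift along the tool's x, y, z in units of 25 mm (1.0 is 25 mm), then the turn about the tool's z in units of 5 degrees (1.0 is 5 degrees). A call has 1 to 12 rows; each row is the pose to reach, as a shift and turn from the pose commanded when the call began, along the tool's axes at that moment; what a row does not reach only later rows make up. A row lasts 1/8 s, in which the tool goes at most 62.5 mm and 10.7 degrees, less where a joint would pass 70% of its speed; a pose out of reach is approached as far as the arm can. A call with a gripper value outside its range is refused whole. OPENING is the closure, from 0 (fully open) to 1 (shut), set as the call begins (- or left out, the last holds). The fingers move at their own pace and stop on an object; FORCE is the grip in N (left out, the last holds). Time passes only in rows, so rows that repeat a pose let the fingers close. It gives the time, the measured TCP pose, the force, the opening and the grip force at its end, in the units of the state.
- arm.get_state(): the state, without advancing time (a new reading comes with each control period).
- arm.grab_frame(name): name is "side" or "top" or "wrist"; returns (picture, depth): 480x640x3 uint8, red, green, blue; 480x640 float32, m along the optical axis (not along the pixel's ray), 0 where there is no reading.
- arm.get_calibration(name): a dict with "mtx" (3x3 intrinsics, pixels), "k1" (the pictures are not rectified: a ray, as slopes to the right and down, at radius r is drawn at 1 + k1 r^2 times it, then the intrinsics apply), "R" (3x3) and "t" (3): a world point X has camera coordinates R X + t; the wrist camera has in their place "mount" (4x4, takes a point from camera to tool coordinates, whose origin is the TCP and whose axes are the flange's). Camera axes: x right, y down, z forward; pixel columns grow to the right and rows downward; lengths in m; the calibration is good to about 2 mm. A picture is of the moment at which its call begins: read the wrist's pose just before it. get_calibration takes no time and is no camera call.
- arm.job_done(): hands the job in; it is judged then, once.
Trained networks look in the newest picture that a camera, given by its name, has taken for a name from the list of things; names that differ only in an ending like _2 or _b are one class to them, and where a whole thing is asked for, a point or a joint stands for the part that bears it (a point fixed in the world has none). Each returns a list of dicts, best first, with "score" (0 to 1); they miss things now and then, are a little off and sometimes report something else, mostly with a low value. They report only what shows in the picture. A call takes as long as a camera call. They do not tell look-alikes from the thing itself.
- arm.recognise(thing, camera): "extent" ([left, top, width, height] in pixels, round what is visible of it).
- arm.trace(thing, camera): "mask" (480x640 bool, what is visible of it) and "extent" ([left, top, width, height] in pixels, round what is visible of it).
The state is a dict: "t": time; "q": joint angles; "qd": joint speeds; "joint_efforts": joint torques, N m; "eef_pos": TCP position; "ee_rot": TCP orientation; "force": force on the tool from outside, world axes, zero at the start; "moment": the same for the moment, N m; "width": finger opening in m; "gripper_force": force on a finger pad.
Only numpy, scipy, OpenCV 4.12 (cv2) and the standard library are available. Lean on these libraries where they do the work, as an engineer would, in place of code of your own. Each camera call takes 0.05 s, during which the arm holds its last target. There are 200 camera calls.

TASK

Clamp the red mounted specimen in the small spring vice with fingertip pushes only, never lifting it. First push the vice's upright thumb plate until the sprung jaw has gone past its catch, and let go so that it comes back and stays latched half open; then push the specimen along the bed, between the jaws, until it touches the back stop. Last, press the red release pad down so that the jaw springs shut on the specimen, and leave it clamped there flat on the bed, without disturbing the other specimens, the loupe and the marker.

Things in the scene. Friction and masses are not known exactly. Their poses are not given: they have to be found in the camera images.
- vice: Small spring vice fixed to the bench: blue base, steel bed, flat bed top 14 mm above the bench. Origin: on the bench, straight below the clamped specimen's axis. x: the way the specimen is pushed in (open apron to back stop); y: from sprung jaw to fixed jaw; z up. Base covers x -108..32, y -40..38 mm, and x -24..24, y -138..-36 mm (slide, catch). Bed bare and flat from x -106 to -57
- home (a point): Point on the bed top, 14 mm above the bench, over the vice origin, axes as the vice's. Here lies the centre of the specimen's underside when it is home and clamped. Back stop: face at x = +15.8 mm from here, y -10..14, top 25 mm above the bench. Fixed jaw: x -12..14, brass face at y = +15.8, back at y = 34, top 29 mm above the bench (its screws 31)
- guides (a point): Middle of the mouth between two low steel guide fences, on the bed top, at vice x = -56, y = -3 mm. Their inner faces are 49 mm apart here and taper in to vice y = +15.8 and y = -22 (38 mm apart) at x = -25, then run straight to the jaws. They are 6 mm high (top 20 mm above the bench): fingertips 23 mm or more above the bench pass over them. Push through the specimen's middle, so it does not jam
- jaw (a joint): Travel of the sprung jaw, m, along vice -y. 0 shut, as found (gap about 18 mm); 0.011 clamped on the specimen; 0.025 latched half open (gap about 43 mm); past 0.026 the catch has dropped behind the stop pin and will hold; 0.035 end stop. Let go earlier, it springs back to 0. Spring 6 N shut, 9.5 N open; riding over the catch up to about 15 N in all
- thumb_plate (a point): Middle of the pushed face of the dark upright thumb plate on the sprung jaw, 53 mm above the bench; push along vice -y. Jaw shut: vice x = 0, y = -14 mm; moves with the jaw. Plate 26 mm wide (x), 6 mm thick, 29 to 66 mm above the bench. The lower fixed jaw stands in front of it: fingertips 40 mm above the bench reach the plate over the jaws
- catch (a joint): Angle of the catch lever, rad. 0 at rest, tooth down in the way of the slide's stop pin; grows to 0.36 as the red pad is pressed. It frees the jaw at about 0.15 to 0.2 and springs back to 0. Its pivot bracket: vice x -17..17, y -105..-89 mm, top 35 mm above the bench
- release_pad (a point): Middle of the top of the red release pad at the end of the catch lever, 26 mm (vice x) by 25 mm (vice y), at vice x = 0, y = -122 mm, 39.5 mm above the bench at rest. Pressed straight down 4 to 6 mm with some 4 to 6 N it lets the jaw spring shut
- red_specimen: Red mounted specimen, a disc 32 mm across and 19 mm high, about 28 g, standing on the vice's apron. Origin: centre of its underside; z up out of its polished face
- green_specimen: Green mounted specimen, 32 mm across, 19 mm high, on the bench beside the vice; leave alone. Origin: centre of its underside
- black_specimen: Black mounted specimen, 32 mm across, 19 mm high, on the bench beside the vice; leave alone. Origin: centre of its underside
- loupe: Black loupe, 40 mm across, 38 mm high, standing on the bench behind the vice; leave alone. Origin: centre of its underside
- marker: Marker pen, 142 mm long (its y), 13 mm thick, lying on the bench left of the vice; leave alone. Origin: centre of its underside
Not all that is in view belongs to the job. There is more than one size of the red_specimen; the one meant has the size given above.

How it is judged:
By the outcome, as a careful person would: the job done as asked, in the order asked, and still so for the second after the job is handed in, with the robot touching nothing.
It also fails if it takes over 58 s, if anything falls off the work surface, if the arm or the gripper's body presses on something with over 40 N, if the wrist force passes 120 N, or if a joint passes its speed limit or range.

## Working session

There is one attempt and no reset: what is moved stays moved. The work goes in short steps, Python scripts to look and compute and a shell command to move; the robot and the scene stay as the last step left them, time stands still between calls to the robot, and variables do not carry over. Pictures are saved under pics/ and viewed, at most 14 in all, crops included, and the job is handed in when it is done.

```bash
mkdir -p pics; ls; cat > h.py <<'E'
import numpy as np,cv2
from station import arm
from scipy.spatial.transform import Rotation as Ro
def cam(name,s=None):
    c=arm.get_calibration(name)
    K=np.array(c["mtx"]);k1=c["k1"]
    if "R" in c: R=np.array(c["R"]);t=np.array(c["t"]); Rw=R.T; o=-R.T@t
    else:
        s=s or arm.get_state(); M=np.array(c["mount"]); Rt=Ro.from_euler('xyz',s["ee_rot"]).as_matrix()
        Rw=Rt@M[:3,:3]; o=Rt@M[:3,3]+np.array(s["eef_pos"])
    return K,k1,Rw,o
def rays(C,uv):
    K,k1,Rw,o=C; uv=np.atleast_2d(uv).astype(float)
    n=cv2.undistortPoints(uv[:,None],K,np.array([k1,0,0,0.]))[:,0]
    return np.c_[n,np.ones(len(n))]@Rw.T
def onz(C,uv,z):
    d=rays(C,uv); o=C[3]; return o+d*((z-o[2])/d[:,2])[:,None]
def pix(C,X):
    K,k1,Rw,o=C; p=(np.atleast_2d(X)-o)@Rw; n=p[:,:2]/p[:,2:]; r=(n**2).sum(1,keepdims=True); n=n*(1+k1*r)
    return n@K[:2,:2].T+K[:2,2]
def cloud(C,depth,step=1):
    v,u=np.mgrid[0:480:step,0:640:step]; d=depth[::step,::step]; 
    uv=np.c_[u.ravel(),v.ravel()]; P=C[3]+rays(C,uv)*d.ravel()[:,None]
    return P.reshape(d.shape+(3,))
E
python3 - <<'E'
from h import *
s=arm.get_state(); print(s['t'],s['eef_pos'],s['ee_rot'],arm.hold_point_z)
for n in("side","top","wrist"):
    im,d=arm.grab_frame(n); cv2.imwrite(f"pics/{n}0.png",im[...,::-1]); np.save(n+"d.npy",d)
    C=cam(n); print(n,C[3].round(3),C[2][:,2].round(2))
    for th in("vice","red_specimen","thumb_plate","release_pad"):
        print(th,[(r['score'],r['extent']) for r in arm.recognise(th,n)][:3])
E
```

```text
pics
0.0 [0.20885912 0.64134661 0.22562226] [ 3.13992801e+00 -1.34184970e-04 -3.14936637e-01] 0.0188
side [ 0.333 -0.696  0.398] [ 0.24  0.89 -0.38]
vice [(0.73, [295.9, 236.0, 94.7, 73.0])]
red_specimen [(0.68, [303.3, 255.2, 18.1, 16.9])]
thumb_plate [(0.81, [352.1, 238.0, 13.9, 35.7])]
release_pad [(0.8, [361.0, 265.3, 21.6, 20.7]), (0.64, [347.6, 236.4, 19.0, 33.6])]
top [0.426 0.045 0.902] [ 0.17 -0.   -0.99]
vice [(0.94, [269.3, 196.2, 119.1, 95.0]), (0.39, [296.8, 204.6, 42.3, 22.3])]
red_specimen [(0.85, [290.1, 261.3, 19.9, 17.1]), (0.71, [288.3, 317.2, 14.7, 18.5]), (0.7, [299.3, 202.6, 37.0, 23.7])]
thumb_plate [(0.7, [300.5, 203.2, 36.4, 28.9])]
release_pad [(0.61, [337.2, 215.7, 52.3, 17.5]), (0.58, [289.5, 260.8, 19.2, 20.6])]
wrist [0.275 0.619 0.384] [-0.25  0.08 -0.96]
vice []
red_specimen []
thumb_plate []
release_pad []
```

View pics/top0.png

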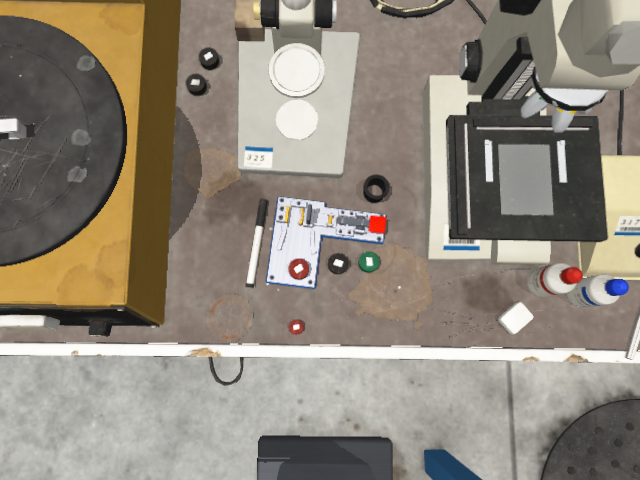

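View pics/side0.png

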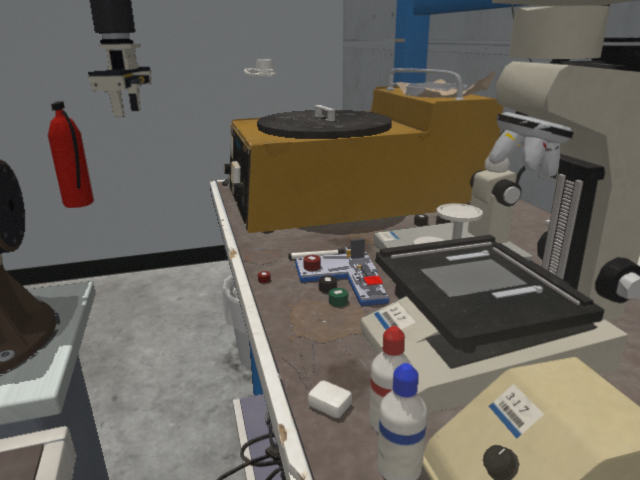

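The top view shows the vice at about (300,240), with the red specimen on its apron at (299,269) and the red pad at (377,224). Thumb plate is near (313,215), and a smaller red disc lies at (296,327). The turntable box is to the left, near the arm.

```bash
python3 - <<'E'
from h import *
C=cam("top"); d=np.load("topd.npy"); P=cloud(C,d)
for n,(u,v) in dict(red=(299,269),pad=(377,224),plate=(313,213),scope=(300,100),small=(296,327),turn=(60,150),box=(150,150),bench=(220,240),loupe=(376,188),green=(369,261),black=(339,263),mic=(440,200),stage=(525,180),mhead=(293,10)).items():
    print(n,np.nanmedian(P[v-2:v+3,u-2:u+3].reshape(-1,3),0).round(4))
im=cv2.imread("pics/top0.png")
# vice corners on base (z ~0.0?) via rim
print(onz(C,[[278,196],[268,286],[317,289],[322,236],[385,243],[387,214]],0.012).round(4))
print(arm.get_calibration("wrist")["mount"])
cv2.imwrite("pics/crop0.png",cv2.resize(im[185:300,230:400],None,fx=4.5,fy=4.5,interpolation=cv2.INTER_CUBIC))
S=cam("side"); ds=np.load("sided.npy"); Q=cloud(S,ds)
m=(Q[...,1]>0.2)&(Q[...,0]>0.25)&(Q[...,0]<0.9); print("side max z y>.2",np.percentile(Q[m][:,2],[50,99]))
m=P[...,1]>0.2; print(P[m][:,2].max(), P[...,2][:,120:450].max(), P[...,2][150:,200:430].max())
E
```

```text
red [0.533  0.0601 0.0327]
pad [ 0.6031 -0.0584  0.0396]
plate [0.6219 0.0397 0.0283]
scope [0.8071 0.0627 0.0273]
small [0.4463 0.0636 0.0135]
turn [0.6551 0.3542 0.2158]
box [0.6821 0.2655 0.1426]
bench [ 0.5825  0.1871 -0.001 ]
loupe [ 6.707e-01 -6.230e-02 -5.000e-04]
green [ 0.5487 -0.0481  0.0188]
black [ 0.545  -0.0015  0.0193]
mic [ 0.6386 -0.1527  0.0531]
stage [ 0.6486 -0.2516  0.1319]
mhead [0.8821 0.0718 0.1579]
[[ 0.6524  0.0957  0.012 ]
 [ 0.5085  0.1081  0.012 ]
 [ 0.5048  0.032   0.012 ]
 [ 0.5884  0.025   0.012 ]
 [ 0.5785 -0.0741  0.012 ]
 [ 0.6252 -0.0778  0.012 ]]
[[-2.90043409e-04 -9.64805073e-01 -2.62965943e-01  7.01758976e-02]
 [ 9.99999922e-01 -3.50352688e-04  1.82452007e-04  1.25858146e-03]
 [-2.68161447e-04 -2.62965870e-01  9.64805099e-01 -1.57233508e-01]
 [ 0.00000000e+00  0.00000000e+00  0.00000000e+00  1.00000000e+00]]
side max z y>.2 [0.07350189 0.55254659]
0.24771863928759197 0.9017773588284451 0.9017773588284451
```

View pics/crop0.png

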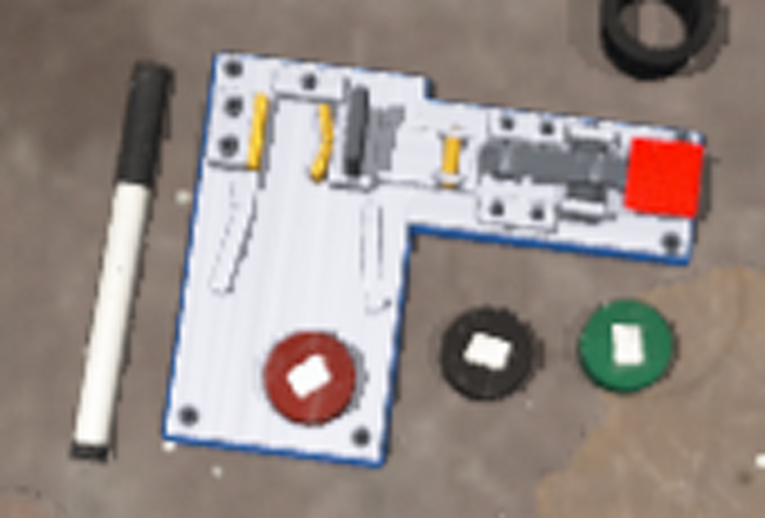

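Estimates: vice origin about (0.614, 0.062), yaw about -0.086, and the specimen about 80 mm before home. I'll go above it for a closer wrist look, lifting first to clear the turntable.

```bash
python3 -m crank '[[[0,0,-2.4,0],[0,0,-4.4,0],[1.8,1.5,-4.4,0],[3.7,3.1,-4.4,0],[5.5,4.6,-4.4,0],[7.4,6.1,-4.4,0],[9.2,7.7,-4.4,0],[11,9.2,-4.4,0],[12.9,10.7,-4.4,0],[14.8,12.3,-4.4,0],[16.6,13.8,-4.4,0],[18.5,15.3,-4.4,0]]]' 1 20
```

```text
t: 2.25
eef_pos: [0.531, 0.1331, 0.3371]
ee_rot: [-3.141, -0.001, -0.314]
force: [0.7, 1.6, 0.1]
width: 0.0005
gripper_force: 0.0
```

```bash
python3 -m crank '[[[1.4,1.2,1,-1.3],[2.7,2.4,2,-2.6],[4.1,3.5,3.1,-2.6],[4.1,3.5,3.1,-2.6],[4.1,3.5,3.1,-2.6]]]'
python3 - <<'E'
from h import *
s=arm.get_state(); im,d=arm.grab_frame("wrist"); C=cam("wrist",s); np.savez("w1.npz",im=im,d=d); 
import pickle; pickle.dump(C,open("w1C.pkl","wb"))
cv2.imwrite("pics/w1.png",im[...,::-1])
for th in("vice","red_specimen","thumb_plate","release_pad"):
    for r in arm.trace(th,"wrist")[:3]:
        m=r['mask']; P=cloud(C,d)[m]; P=P[np.isfinite(P).all(1)]
        hi=P[P[:,2]>np.percentile(P[:,2],95)-.003]
        (cx,cy),_,a=cv2.minAreaRect((hi[:,:2]*1000).astype(np.float32))
        print(th,r['score'],r['extent'],"top",hi[:,2].mean().round(4),"ctr",round(cx,1),round(cy,1),_,round(a,1))
E
```

```text
t: 2.88
eef_pos: [0.6008, 0.0198, 0.2592]
ee_rot: [3.141, -0.0, -0.089]
force: [-0.6, 0.8, 0.2]
width: 0.0006
gripper_force: 0.0
vice 0.9 [242.2, 165.9, 154.3, 111.9] top 0.0532 ctr 631.3 -12.5 (119.9213638305664, 71.85224914550781) 83.4
red_specimen 0.76 [272.2, 252.5, 25.7, 18.7] top 0.0334 ctr 596.6 32.0 (29.251657485961914, 149.6949005126953) 64.2
red_specimen 0.56 [275.6, 184.9, 52.2, 34.4] top 0.0768 ctr 638.8 34.9 (11.946582794189453, 76.45713806152344) 63.6
thumb_plate 0.88 [277.0, 183.3, 49.0, 34.5] top 0.077 ctr 638.8 34.9 (11.946582794189453, 76.44192504882812) 63.6
release_pad 0.72 [330.2, 194.4, 67.7, 23.8] top 0.0397 ctr 619.6 -19.6 (110.61360168457031, 46.71148681640625) 55.3
release_pad 0.16 [275.4, 183.4, 50.7, 36.6] top 0.0766 ctr 638.6 35.0 (11.946582794189453, 76.84046173095703) 63.6
```

View pics/w1.png

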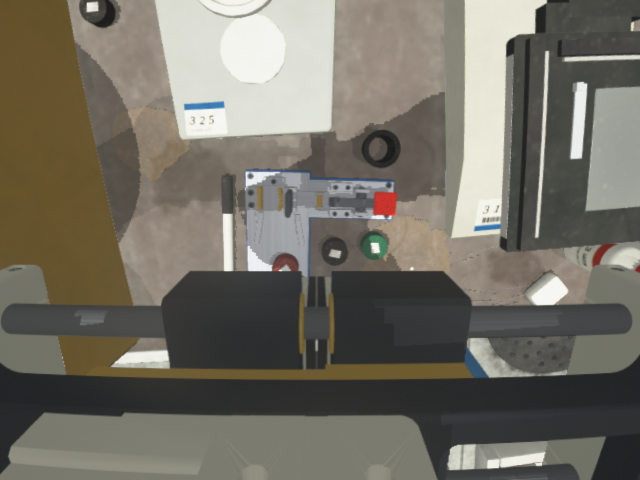

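The wrist view shows the vice at (250–395, 170–270), the red pad at (385,204) and the thumb plate at (289,204). The apron and the specimen at (287,262) are partly hidden by the gripper. Next I'll fit the pad and base edges numerically and check the finger shape from depth.

```bash
python3 - <<'E'
from h import *
import pickle
z=np.load("w1.npz"); W=pickle.load(open("w1C.pkl","rb")); wi,wd=z["im"],z["d"]
s=arm.get_state(); Rt=Ro.from_euler('xyz',s["ee_rot"]).as_matrix()
P=(cloud(W,wd)-np.array(s["eef_pos"]))@Rt   # tool coords
for v in (275,300,320,335,360):
    print(v,[(u,*(P[v,u]*1000).round().astype(int)) for u in (170,230,290,301,310,318,326,336,400,460)])
T=cam("top"); ti=cv2.imread("pics/top0.png")[...,::-1]; td=np.load("topd.npy")
def redmask(im): 
    im=im.astype(int); return ((im[...,0]>180)&(im[...,1]<70)&(im[...,2]<70))
def bluemask(im):
    im=im.astype(int); return (im[...,2]-im[...,0]>50)&(im[...,2]>90)
for n,C,im,box in(("top",T,ti,(230,185,400,300)),("wrist",W,wi,(235,160,410,275))):
    x0,y0,x1,y1=box; m=np.zeros((480,640),bool); m[y0:y1,x0:x1]=redmask(im)[y0:y1,x0:x1]
    v,u=np.nonzero(m); p=onz(C,np.c_[u,v],.0395); print(n,"pad",len(u),cv2.minAreaRect((p[:,:2]*1000).astype(np.float32)),p.mean(0).round(4))
    b=np.zeros((480,640),bool); b[y0:y1,x0:x1]=bluemask(im)[y0:y1,x0:x1]
    v,u=np.nonzero(b); p=onz(C,np.c_[u,v],.006)[:,:2]*1000; print(" blue",len(u),cv2.minAreaRect(p.astype(np.float32)))
# specimen in top: dark red
im=ti.astype(int); m=(im[...,0]-im[...,1]>60)&(im[...,0]<190); m[:250]=0;m[285:]=0;m[:,:280]=0;m[:,:][:,320:]=0
v,u=np.nonzero(m); p=onz(T,np.c_[u,v],.030); print("spec",len(u),cv2.minEnclosingCircle((p[:,:2]*1000).astype(np.float32)))
E
```

```text
275 [(170, np.int64(-90), np.int64(-188), np.int64(262)), (230, np.int64(38), np.int64(-20), np.int64(-73)), (290, np.int64(38), np.int64(-5), np.int64(-73)), (301, np.int64(38), np.int64(-2), np.int64(-72)), (310, np.int64(-90), np.int64(-6), np.int64(261)), (318, np.int64(-91), np.int64(5), np.int64(263)), (326, np.int64(-91), np.int64(15), np.int64(263)), (336, np.int64(38), np.int64(7), np.int64(-73)), (400, np.int64(38), np.int64(24), np.int64(-73)), (460, np.int64(-91), np.int64(189), np.int64(261))]
300 [(170, np.int64(38), np.int64(-30), np.int64(-87)), (230, np.int64(38), np.int64(-17), np.int64(-86)), (290, np.int64(37), np.int64(-4), np.int64(-86)), (301, np.int64(35), np.int64(-1), np.int64(-80)), (310, np.int64(9), np.int64(0), np.int64(-24)), (318, np.int64(9), np.int64(3), np.int64(-26)), (326, np.int64(9), np.int64(6), np.int64(-25)), (336, np.int64(38), np.int64(6), np.int64(-87)), (400, np.int64(38), np.int64(20), np.int64(-87)), (460, np.int64(38), np.int64(34), np.int64(-88))]
320 [(170, np.int64(34), np.int64(-30), np.int64(-88)), (230, np.int64(34), np.int64(-17
[... 1296 characters left out ...]
nt64(7), np.int64(-87)), (400, np.int64(23), np.int64(21), np.int64(-88)), (460, np.int64(23), np.int64(35), np.int64(-88))]
top pad 248 ((603.2604370117188, -58.50193786621094), (24.496458053588867, 25.11642074584961), 89.42628479003906) [ 0.6031 -0.0585  0.0395]
 blue 296 ((572.8355102539062, 18.498756408691406), (174.76168823242188, 136.78504943847656), 83.56402587890625)
wrist pad 441 ((603.1907348632812, -57.21189498901367), (22.86915397644043, 23.28135108947754), 85.01052856445312) [ 0.6035 -0.0574  0.0395]
 blue 158 ((636.8103637695312, 12.348731994628906), (172.68368530273438, 6.785067558288574), 79.61280059814453)
spec 244 ((534.2943115234375, 60.924922943115234), 15.18298625946045)
```

```bash
python3 - <<'E'
from h import *
s=arm.get_state(); S=cam("side"); p=pix(S,[s["eef_pos"]])[0]; print(p)
im,d=arm.grab_frame("side"); u,v=p.round().astype(int)
cv2.imwrite("pics/s1.png",cv2.resize(im[v-70:v+30,u-70:u+70,::-1],None,fx=5,fy=5))
Rt=Ro.from_euler('xyz',s["ee_rot"]).as_matrix(); P=((cloud(S,d)-np.array(s["eef_pos"]))@Rt*1000).round().astype(int)
for vv in range(v-24,v+4,4): print(vv,[tuple(P[vv,uu]) for uu in range(u-16,u+17,2) if abs(P[vv,uu]).max()<100])
E
```

```text
[357.86332715 131.74426558]
108 [(np.int64(-12), np.int64(-15), np.int64(-35)), (np.int64(-12), np.int64(-6), np.int64(-36)), (np.int64(-12), np.int64(7), np.int64(-38)), (np.int64(-12), np.int64(20), np.int64(-39)), (np.int64(-9), np.int64(19), np.int64(-39)), (np.int64(-6), np.int64(20), np.int64(-39)), (np.int64(-2), np.int64(18), np.int64(-39)), (np.int64(1), np.int64(19), np.int64(-39)), (np.int64(3), np.int64(20), np.int64(-39)), (np.int64(7), np.int64(20), np.int64(-39)), (np.int64(10), np.int64(19), np.int64(-38))]
112 [(np.int64(-12), np.int64(-17), np.int64(-29)), (np.int64(-12), np.int64(-5), np.int64(-30)), (np.int64(-12), np.int64(9), np.int64(-32)), (np.int64(-12), np.int64(19), np.int64(-33)), (np.int64(-9), np.int64(19), np.int64(-33)), (np.int64(-5), np.int64(19), np.int64(-33)), (np.int64(-3), np.int64(20), np.int64(-33)), (np.int64(1), np.int64(19), np.int64(-33)), (np.int64(4), np.int64(18), np.int64(-33)), (np.int64(7), np.int64(19), np.int64(-33))]
116 [(np.int64(-12), np.int64(-16), np.int64(-23)), (np.int64(-11), np.int64(-9), np.int64(-23)), (np.int64(-12), n
[... 1268 characters left out ...]
64(-12), np.int64(-4), np.int64(-6)), (np.int64(-12), np.int64(11), np.int64(-8)), (np.int64(-11), np.int64(16), np.int64(-9)), (np.int64(-7), np.int64(13), np.int64(-8)), (np.int64(-4), np.int64(14), np.int64(-8)), (np.int64(-2), np.int64(18), np.int64(-9)), (np.int64(2), np.int64(14), np.int64(-8)), (np.int64(6), np.int64(14), np.int64(-8)), (np.int64(9), np.int64(15), np.int64(-8))]
132 [(np.int64(-11), np.int64(5), np.int64(-1)), (np.int64(-10), np.int64(13), np.int64(-2)), (np.int64(-7), np.int64(13), np.int64(-2)), (np.int64(-4), np.int64(14), np.int64(-2)), (np.int64(-1), np.int64(15), np.int64(-2)), (np.int64(3), np.int64(14), np.int64(-2)), (np.int64(6), np.int64(13), np.int64(-2))]
```

View pics/s1.png

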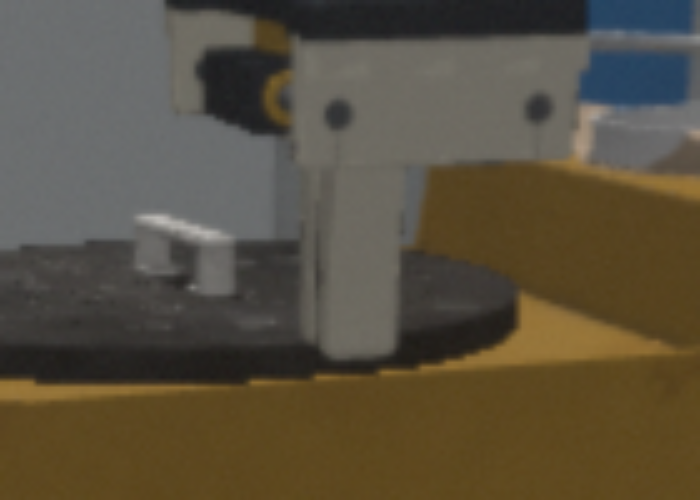

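The closed fingertip is about 28 mm (y) by 20 mm (x), and the fitted vice frame is origin (616.4, 63.5) mm, yaw -0.11. I'll go down in front of the thumb plate.

```bash
python3 -m crank '[[[0.2,-1.1,1.5,0.24],[0.47,-2.2,3.5,0.24],[0.47,-2.2,5.5,0.24],[0.47,-2.2,7,0.24],[0.47,-2.2,8,0.24],[0.47,-2.2,8.6,0.24],[0.47,-2.2,8.6,0.24],[0.47,-2.2,8.6,0.24]]]'
python3 - <<'E'
from h import *
s=arm.get_state(); im,d=arm.grab_frame("wrist"); C=cam("wrist",s)
cv2.imwrite("pics/w2.png",cv2.resize(im[180:400,200:460,::-1],None,fx=3,fy=2.7))
E
```

```text
t: 4.18
eef_pos: [0.6181, 0.0741, 0.0453]
ee_rot: [-3.141, -0.002, -0.108]
force: [0.7, -0.4, 0.0]
width: 0.0004
gripper_force: 0.0
```

View pics/w2.png

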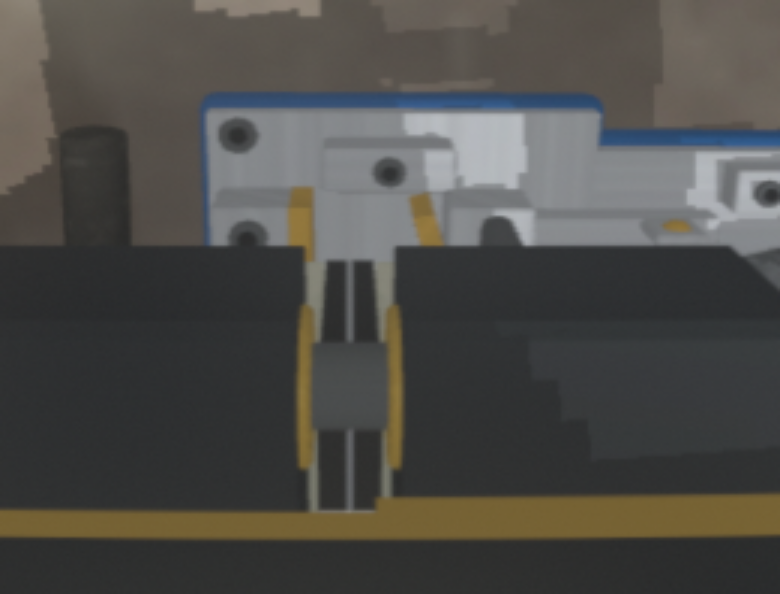

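The vice edges are square to the image, the fingers sit between the brass jaws at (350,300), and the plate is at (500,230). Now I'll push along -y, watching force.

```bash
python3 -m crank '[[[0,0.15,0.1,0],[0,0.3,0.1,0],[0,0.45,0.1,0],[0,0.6,0.1,0],[0,0.6,0.1,0]]]'
```

```text
t: 4.85
eef_pos: [0.6161, 0.0598, 0.042]
ee_rot: [-3.14, -0.001, -0.109]
force: [-1.3, 7.0, -0.3]
width: 0.0003
gripper_force: 3.4
```

```bash
python3 -m crank '[[[0,0.2,0,0],[0,0.4,0,0],[0,0.6,0,0],[0,0.8,0,0],[0,0.9,0,0],[0,1.0,0,0],[0,1.0,0,0]]]'
```

```text
t: 5.72
eef_pos: [0.6134, 0.0355, 0.042]
ee_rot: [-3.139, -0.001, -0.109]
force: [-1.0, 9.3, 0.9]
width: 0.0008
gripper_force: 4.6
```

```bash
python3 -m crank '[[[0,0.06,0,0],[0,0.12,0,0],[0,0.12,0,0]]]'; python3 - <<'E'
from h import *
s=arm.get_state(); C=cam("wrist",s); im,d=arm.grab_frame("wrist"); cv2.imwrite("pics/w3.png",cv2.resize(im[180:330,200:520,::-1],None,fx=2.4,fy=2.4))
E
```

```text
t: 6.1
eef_pos: [0.6131, 0.0329, 0.042]
ee_rot: [-3.139, -0.002, -0.109]
force: [-1.4, 10.9, 1.5]
width: 0.0003
gripper_force: 5.6
```

View pics/w3.png

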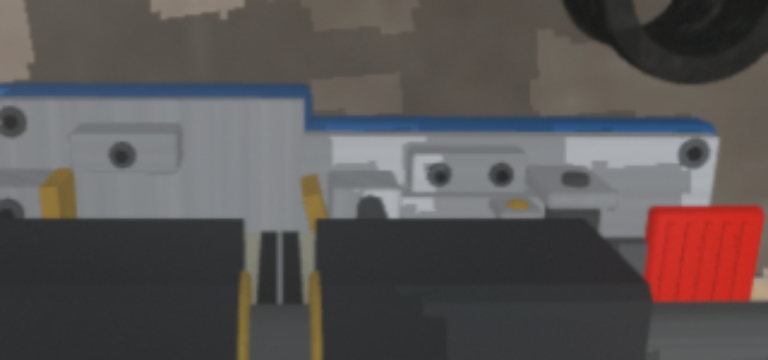

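The gap between the brass faces, (75) to (302), is about 49 mm, so the jaw is past the catch. I'll back off, rise and check that it latched.

```bash
python3 -m crank '[[[0,-0.2,0,0],[0,-0.5,0,0],[0,-0.9,-0.5,0],[0,-0.9,-2,0],[-2,-0.3,-4,0],[-4,0,-5,0],[-4,0,-5,0]]]'; python3 - <<'E'
from h import *
s=arm.get_state(); print(s['eef_pos']); C=cam("wrist",s); im,d=arm.grab_frame("wrist"); cv2.imwrite("pics/w4.png",cv2.resize(im[100:330,200:480,::-1],None,fx=2.6,fy=2.6))
ti,td=arm.grab_frame("top"); T=cam("top"); cv2.imwrite("pics/top4.png",ti[...,::-1])
E
```

```text
t: 7.02
eef_pos: [0.5118, 0.0416, 0.1706]
ee_rot: [-3.139, -0.005, -0.108]
force: [0.3, -0.2, 0.9]
width: 0.0003
gripper_force: 0.0
[0.51179614 0.04161168 0.17059981]
```

View pics/w4.png

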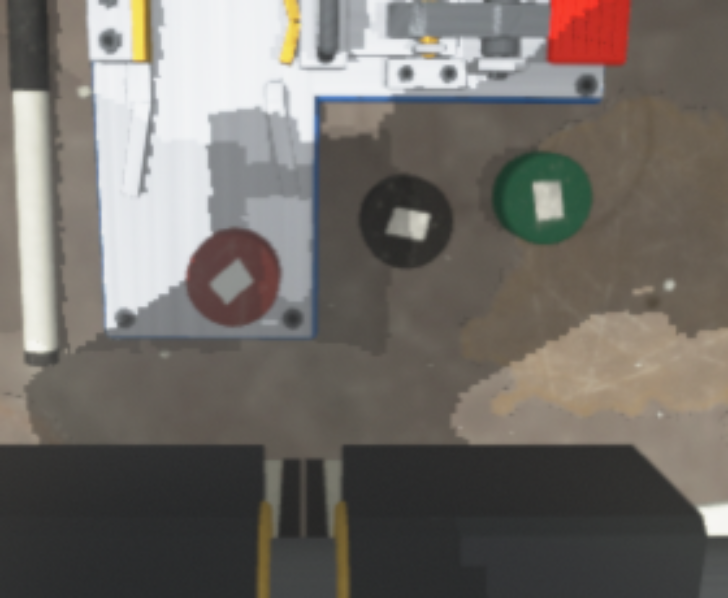

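The jaw stays latched: the gap (150–285) is about 43 mm. The specimen is at crop (233,278), and black and green stand undisturbed. I'll locate the specimen against the base corners.

```bash
python3 - <<'E'
from h import *
s=arm.get_state(); C=cam("wrist",s)
q=lambda a:np.array(a)/2.6+[200,100]
c=onz(C,q([[108,337],[315,337],[319,97],[600,99]]),.013)[:,:2]*1000; sp=onz(C,q([[233,277]]),.030)[0,:2]*1000; jaw=onz(C,q([[150,30],[285,30]]),.028)[:,:2]*1000
ms=arm.trace("red_specimen","wrist")
print("corners",c.round(1),"spec",sp.round(1),[(m['score'],m['extent']) for m in ms])
ux=np.array([np.cos(-.11),np.sin(-.11)]);uy=np.array([-ux[1],ux[0]]);o=np.array([616.4,63.5])
for p in [*c,sp,*jaw,np.array(s['eef_pos'][:2])*1000]: print(((p-o)@ux).round(1),((p-o)@uy).round(1))
E
```

```text
corners [[516.5 110.4]
 [508.5  36.8]
 [590.3  26.9]
 [580.  -67.2]] spec [535.7  61.5] [(0.96, [269.8, 188.8, 35.9, 38.5]), (0.6, [305.8, 83.6, 69.8, 44.3])]
-104.5 35.6
-104.4 -38.3
-21.9 -39.3
-21.8 -133.9
-80.0 -10.8
-1.8 14.1
-2.0 -28.3
-100.0 -32.7
```

```bash
python3 -m crank '[[[0.7,0.55,1.5,0],[0.7,0.55,3.5,0],[0.7,0.55,5,0],[0.7,0.55,5.85,0],[0.7,0.55,5.85,0],[0.7,0.4,5.85,0],[0.7,0.25,5.85,0],[0.7,0.12,5.85,0],[0.7,0.02,5.85,0],[0.7,0.02,5.85,0]]]'
python3 -m crank '[[[0,0.4,0,0],[0,0.6,-1,0],[-1,0.2,-2,0],[-2,-0.5,-3.5,0],[-2.5,-1.2,-5,0],[-2.5,-1.2,-5,0]]]'
python3 - <<'E'
from h import *
s=arm.get_state(); C=cam("wrist",s); im,d=arm.grab_frame("wrist"); cv2.imwrite("pics/w5.png",cv2.resize(im[100:330,200:480,::-1],None,fx=2.6,fy=2.6))
ux=np.array([np.cos(-.11),np.sin(-.11)]);uy=np.array([-ux[1],ux[0]]);o=np.array([616.4,63.5])
for m in arm.trace("red_specimen","wrist")[:2]:
    l,t,w,h=m['extent']; p=onz(C,[[l+w/2,t+h/2]],.026)[0,:2]*1000; print(m['score'],m['extent'],((p-o)@ux).round(1),((p-o)@uy).round(1))
p=np.array(s['eef_pos'][:2])*1000; print(s['eef_pos'],((p-o)@ux).round(1),((p-o)@uy).round(1))
E
```

```text
t: 8.43
eef_pos: [0.5307, 0.0398, 0.0204]
ee_rot: [-3.141, -0.0, -0.108]
force: [-0.4, -0.9, 0.3]
width: 0.0008
gripper_force: 0.0
t: 9.18
eef_pos: [0.4728, 0.0772, 0.1486]
ee_rot: [-3.138, -0.005, -0.107]
force: [-0.3, 0.0, -1.0]
width: 0.0005
gripper_force: 0.0
0.87 [296.8, 139.4, 37.8, 39.8] -83.5 -2.3
0.8 [323.4, 243.9, 19.7, 27.1] -164.7 -17.4
[0.47281707 0.07722639 0.14862427] -144.2 -2.1
```

View pics/w5.png

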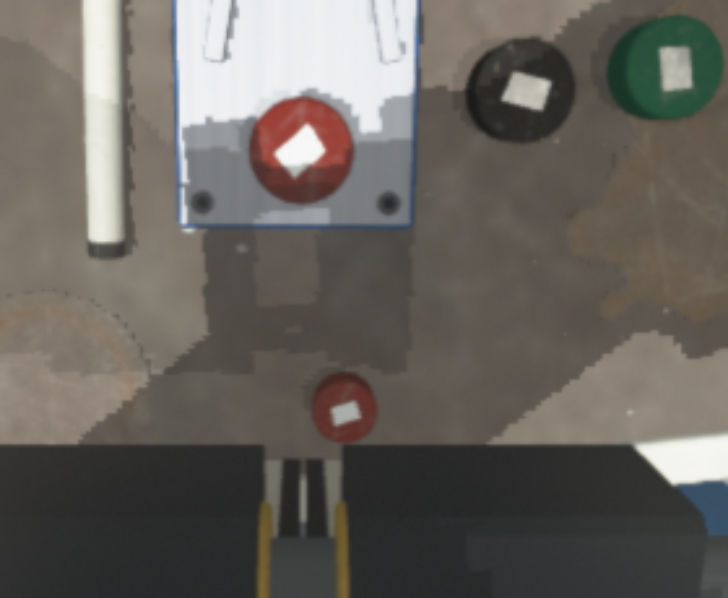

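The specimen is now at (301,150), centred on the guide mouth (228–380), and the fingers line up behind it at (302,490). Next I'll go down behind it and push.

```bash
python3 -m crank '[[[1.15,0.02,1.5,0],[1.15,0.02,3.5,0],[1.15,0.02,4.8,0],[1.15,0.02,4.8,0],[1.3,0.02,4.8,0],[1.5,0.02,4.8,0],[1.7,0.02,4.8,0],[1.9,0.02,4.8,0],[2.1,0.02,4.8,0],[2.3,0.02,4.8,0],[2.5,0.02,4.8,0],[2.5,0.02,4.8,0]]]'
python3 - <<'E'
from h import *
s=arm.get_state(); C=cam("wrist",s); im,d=arm.grab_frame("wrist"); cv2.imwrite("pics/w6.png",cv2.resize(im[160:330,200:440,::-1],None,fx=2.8,fy=2.8))
ux=np.array([np.cos(-.11),np.sin(-.11)]);uy=np.array([-ux[1],ux[0]]);o=np.array([616.4,63.5])
p=np.array(s['eef_pos'][:2])*1000; print(((p-o)@ux).round(1),((p-o)@uy).round(1))
E
```

```text
t: 10.78
eef_pos: [0.5341, 0.0687, 0.0252]
ee_rot: [3.142, -0.0, -0.109]
force: [-0.7, -0.1, 0.2]
width: 0.0006
gripper_force: 0.0
-82.4 -3.8
```

```bash
python3 -m crank '[[[0.2,-0.02,0,0],[0.4,-0.02,0,0],[0.6,-0.02,0,0],[0.8,-0.02,0,0],[1.0,-0.02,0,0],[1.2,-0.02,0,0],[1.4,-0.02,0,0],[1.6,-0.02,0,0],[1.8,-0.02,0,0],[2,-0.02,0,0],[2,-0.02,0,0]]]'
python3 - <<'E'
from h import *
s=arm.get_state(); C=cam("wrist",s); im,d=arm.grab_frame("wrist"); cv2.imwrite("pics/w7.png",cv2.resize(im[180:330,220:420,::-1],None,fx=3.2,fy=3.2))
ux=np.array([np.cos(-.11),np.sin(-.11)]);uy=np.array([-ux[1],ux[0]]);o=np.array([616.4,63.5])
p=np.array(s['eef_pos'][:2])*1000; print(((p-o)@ux).round(1),((p-o)@uy).round(1))
E
```

```text
t: 12.2
eef_pos: [0.5839, 0.0638, 0.0253]
ee_rot: [-3.142, -0.0, -0.109]
force: [-1.4, -0.5, -0.0]
width: 0.0006
gripper_force: 0.0
-32.3 -3.3
```

```bash
python3 -m crank '[[[0.06,0,0,0],[0.12,0,0,0],[0.18,0,0,0],[0.18,0,0,0]]]'
python3 -m crank '[[[0.03,0,0,0],[0.06,0,0,0],[0.06,0,0,0]]]'
```

```text
t: 12.75
eef_pos: [0.588, 0.0634, 0.0253]
ee_rot: [3.142, -0.0, -0.109]
force: [0.2, 0.2, -0.7]
width: 0.0004
gripper_force: 0.0
t: 13.12
eef_pos: [0.5895, 0.0632, 0.0253]
ee_rot: [3.142, -0.0, -0.109]
force: [0.0, 0.0, -1.1]
width: 0.0005
gripper_force: 0.0
```

View pics/w7.png

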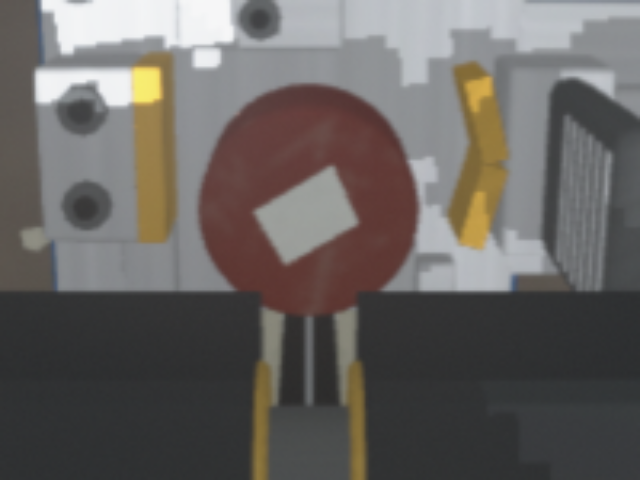

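The specimen is centred, with its front edge at row 85 against the stop face at row 47, about 5–6 mm short before the last creep. Continuing until contact is felt.

```bash
python3 -m crank '[[[0.03,0,0,0],[0.05,0,0,0],[0.05,0,0,0]]]'
python3 -m crank '[[[0.02,0,0,0],[0.04,0,0,0],[0.04,0,0,0]]]'
python3 - <<'E'
from h import *
im,d=arm.grab_frame("wrist"); cv2.imwrite("pics/w8.png",cv2.resize(im[180:330,220:420,::-1],None,fx=3.2,fy=3.2))
E
```

```text
t: 13.5
eef_pos: [0.5907, 0.063, 0.0253]
ee_rot: [-3.142, -0.0, -0.109]
force: [0.2, 0.2, -0.6]
width: 0.0003
gripper_force: 0.0
t: 13.88
eef_pos: [0.5913, 0.0628, 0.0252]
ee_rot: [3.141, 0.001, -0.109]
force: [-1.8, 0.2, 1.6]
width: 0.0007
gripper_force: 1.0
```

View pics/w8.png

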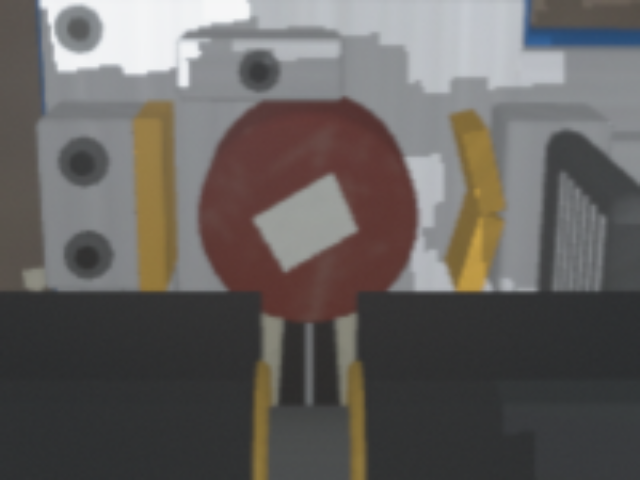

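```bash
python3 -m crank '[[[0.02,0,0,0],[0.02,0,0,0]]]'
```

```text
t: 14.18
eef_pos: [0.5916, 0.0628, 0.0251]
ee_rot: [3.141, 0.001, -0.109]
force: [-4.8, 0.9, 2.4]
width: 0.0006
gripper_force: 2.1
```

The specimen is against the back stop (4.8 N). I'll back off, rise, and go over the release pad, turning the gripper for clearance from the microscope stage.

```bash
python3 -m crank '[[[-0.2,0,0,0],[-0.7,0,0,0],[-0.9,0,-1.5,0],[-0.9,0.5,-3.5,-2],[-0.4,1.2,-4.6,-4],[0.1,2,-4.6,-6],[0.6,2.8,-4.6,-8],[1,3.6,-4.6,-10],[1,4.4,-4.6,-12],[1,4.8,-4.6,-14],[1,4.8,-4.6,-15],[1,4.8,-4.6,-15]]]'
python3 - <<'E'
from h import *
s=arm.get_state(); print(s['q'],s['eef_pos'],s['ee_rot']); C=cam("wrist",s); im,d=arm.grab_frame("wrist"); cv2.imwrite("pics/w9.png",im[...,::-1])
i=im.astype(int); m=(i[...,0]>150)&(i[...,1]<70)&(i[...,2]<70); n,l,st,ce=cv2.connectedComponentsWithStats(m.astype(np.uint8))
for k in range(1,n):
    if st[k,4]>80: print(st[k],ce[k].round(),onz(C,[ce[k]],.0395).round(4))
T=cam("top"); ti,_=arm.grab_frame("top"); cv2.imwrite("pics/top9.png",ti[...,::-1])
E
```

```text
t: 15.68
eef_pos: [0.6037, -0.0591, 0.1404]
ee_rot: [3.141, -0.0, 1.199]
force: [0.4, -0.4, 0.1]
width: 0.0005
gripper_force: 0.0
[ 2.24213060e-01  3.14897676e-01 -2.60760461e-01  5.29844306e-05
 -9.94594721e-01  2.54585797e+00] [ 0.60366681 -0.05907673  0.14040795] [ 3.14111787e+00 -2.68160500e-04  1.19930363e+00]
[297 221  37  34 723] [316. 240.] [[ 0.6032 -0.0594  0.0395]]
```

The TCP is right over the pad, within 1 mm. Pressing down.

```bash
python3 -m crank '[[[0,0,1.5,0],[0,0,3,0],[0,0,3.8,0],[0,0,3.95,0],[0,0,4.05,0],[0,0,4.05,0]]]'
python3 -m crank '[[[0,0,0.06,0],[0,0,0.12,0],[0,0,0.14,0],[0,0,0.14,0]]]'
```

```text
t: 16.52
eef_pos: [0.6046, -0.059, 0.04]
ee_rot: [3.14, -0.001, 1.2]
force: [0.7, -0.6, -0.7]
width: 0.0007
gripper_force: 0.0
t: 17.02
eef_pos: [0.6046, -0.0593, 0.0363]
ee_rot: [3.14, -0.0, 1.2]
force: [0.3, -2.8, 4.1]
width: 0.0003
gripper_force: 2.4
```

```bash
python3 -m crank '[[[0,0,0.05,0],[0,0,0.1,0],[0,0,0.1,0],[0,0,0.1,0]]]'
python3 - <<'E'
from h import *
im,d=arm.grab_frame("top"); cv2.imwrite("pics/top10.png",im[...,::-1]); im,d=arm.grab_frame("wrist"); cv2.imwrite("pics/w10.png",im[...,::-1])
C=cam("wrist"); i=im.astype(int)
P=cloud(C,d)
ux=np.array([np.cos(-.11),np.sin(-.11)]);uy=np.array([-ux[1],ux[0]]);o=np.array([616.4,63.5])
# thumb plate y: points z .05-.068 near vice x 0
Q=P.reshape(-1,3); v=np.c_[(Q[:,:2]*1000-o)@ux,(Q[:,:2]*1000-o)@uy]; m=(Q[:,2]>.05)&(Q[:,2]<.07)&(abs(v[:,0])<16)&(v[:,1]>-70)&(v[:,1]<0)
print(m.sum(),np.percentile(v[m],[5,50,95],axis=0) if m.any() else '')
E
```

```text
t: 17.52
eef_pos: [0.6044, -0.06, 0.0337]
ee_rot: [3.141, 0.001, 1.2]
force: [0.4, -6.0, 5.1]
width: 0.0005
gripper_force: 3.7
1896 [[-10.63258497 -30.14260206]
 [  0.54822638 -28.43360037]
 [ 11.52620496 -24.45476937]]
```

The thumb plate now sits at y ≈ -25…-30, which means jaw travel of about 11 mm: clamped. Lifting off and checking.

```bash
python3 -m crank '[[[0,0,-0.3,0],[0,0,-1.5,0],[0,0,-3.5,0],[0,0,-5.5,0],[0,0,-7,0],[0,0,-7,0],[0,0,-7,0],[0,0,-7,0]]]'
python3 - <<'E'
from h import *
s=arm.get_state(); C=cam("wrist",s); im,d=arm.grab_frame("wrist"); P=cloud(C,d)
ux=np.array([np.cos(-.11),np.sin(-.11)]);uy=np.array([-ux[1],ux[0]]);o=np.array([616.4,63.5])
Q=P.reshape(-1,3); v=np.c_[(Q[:,:2]*1000-o)@ux,(Q[:,:2]*1000-o)@uy]; m=(Q[:,2]>.05)&(Q[:,2]<.07)&(abs(v[:,0])<16)&(v[:,1]>-70)&(v[:,1]<0)
print("plate",m.sum(),np.percentile(v[m],[5,50,95],axis=0))
i=im.reshape(-1,3).astype(int); m=(i[:,0]-i[:,1]>40)&(abs(v[:,0])<22)&(abs(v[:,1])<22)&(Q[:,2]>.028)
A=np.c_[Q[m][:,:2]*1000,np.ones(m.sum())]; k=np.linalg.lstsq(A,Q[m][:,2]*1000,rcond=None)[0]
print("spec",m.sum(),Q[m][:,2].min(),Q[m][:,2].max(),"tilt",k[:2],cv2.minEnclosingCircle(v[m].astype(np.float32)))
u=pix(C,[[.60,.0,.03]])[0]; print(u)
cv2.imwrite("pics/w11.png",im[...,::-1])
E
```

```text
t: 18.62
eef_pos: [0.6032, -0.059, 0.2066]
ee_rot: [-3.139, 0.001, 1.2]
force: [0.2, 0.5, 0.8]
width: 0.0005
gripper_force: 0.0
plate 283 [[-10.56516017 -30.26672612]
 [  0.39753578 -27.68491902]
 [ 11.45095259 -24.0992004 ]]
spec 540 0.028831619577362744 0.034309713554186716 tilt [-0.00122212 -0.01207615] ((-0.7594020366668701, 2.077659845352173), 15.539982795715332)
[291.2064626  163.12507785]
```

View pics/w11.png

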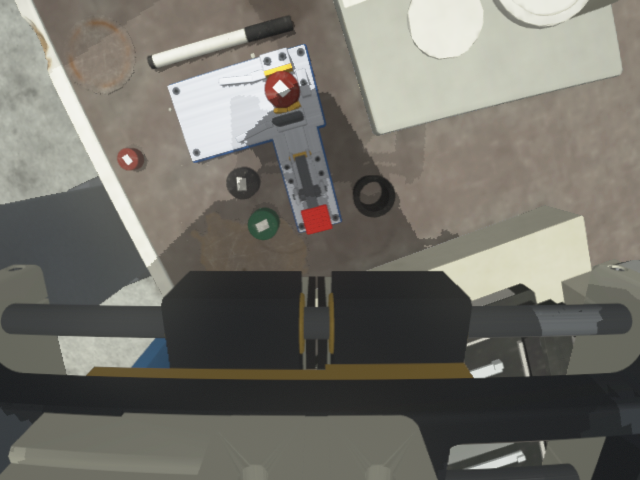

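The specimen at (282,89) is held between both brass jaws against the stop, flat. The others, the loupe and the marker are undisturbed.

```bash
python3 -c "
from station import arm
print(arm.job_done())"
```

```text
the job is handed in; nothing more can be done
None
```

The red specimen is clamped flat in the vice against the back stop, done in the order asked with nothing else disturbed, and the job was handed in at about 18.7 s; no verdict was returned.

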